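# Put the ink pad away in the pop-out till drawer

## Robot

A 7-joint arm with a two-finger parallel gripper is mounted at the origin on a cart in front of the work surface, level with it; the furniture and walls round the work are solid. World frame = base frame: x ahead of the robot, y to its left, z up, the work surface at z = 0. Lengths are in m, angles in rad, forces in N, time in s.
With the tool pointing down it reaches from about 0.4 to 0.875 m from the base axis. Payload 6.5 kg.
Tool frame: the origin (TCP) lies where the fingers leave the gripper's body, on its centre line; the fingertips stand 64 mm ahead of it and the grasp point (between the pads) lies 45 mm ahead of it; z points along the fingers, y is the line along which they close (so a half turn about z gives the same grasp; the last joint's range is limited). The gripper opens to 88 mm and grips with 3 to 60 N. Pads are 18 mm wide; open, the fingers measure 123 mm over their backs; the gripper's body (75 mm by 187 mm) begins 45 mm behind the grasp point.
Start: joints at [1.23, 0.536, -0.004, 1.538, 0.003, 1.067, -0.071], TCP at [0.176, -0.626, 0.303] pointing down, gripper open.
Joint ranges: [-2.7, 2.7], [-0.37, 2.16], [-1.27, 1.26], [0.24, 2.4], [-1.31, 4.45], [0.19, 1.91], [-2.76, 2.76]. Speed limits (rad/s): [2.39, 2.39, 3.14, 3.14, 3.14, 3.14, 3.14].

## Interface

Orientations are given as [roll, pitch, yaw] about the fixed x, y, z axes, in that order (R = Rz(yaw) Ry(pitch) Rx(roll)).
In Python, from rig import read_state, imaging, job_done gives the robot as it stands.
- The arm moves only by the shell command python3 -m creep 'ROWS' [FORCE]. ROWS is JSON, a list that holds one entry, the list of rows, each a list of 5 numbers: the gripper command: -1 is shut, 1 is fully open, values between are in proportion, then the shift along the world's x, y, z scaled (see below), then the turn about the world's z scaled (see below). In form: [[[grip, tx, ty, tz, roll], ...]]. A call has 1 to 12 rows; each row shifts and turns the commanded pose from where the row before left it; what a row does not reach is not made up. The controller multiplies each number of a shift by 2 cm and each number of a turn by 4 degrees. A row lasts 1/10 s, in which the tool goes at most 50 mm and 8.59 degrees, less where a joint would pass 70% of its speed; a pose out of reach is approached as far as the arm can. A call with a number of a shift or a turn outside -1 to 1 is refused whole. A call with a gripper value outside its range is refused whole. The fingers move at their own pace and stop on an object; FORCE is the grip in N (left out, the last holds). Time passes only in rows, so rows that do not move let the fingers close. It gives the time, the measured TCP pose, the force, the opening and the grip force at its end, in the units of the state.
- read_state(): the state, without advancing time (a new reading comes with each control period).
- imaging.snapshot(name): name is "side" or "top" or "wrist"; returns (picture, depth): 384x512x3 uint8, red, green, blue; 384x512 float32, m along the optical axis (not along the pixel's ray), 0 where there is no reading.
- imaging.camera_params(name): a dict with "camera_matrix" (3x3 intrinsics, pixels), "position" and "rotation" of the camera in the world; the wrist camera has in their place "hand_eye" (4x4, takes a point from camera to tool coordinates, whose origin is the TCP and whose axes are the flange's). Camera axes: x right, y down, z forward; pixel columns grow to the right and rows downward; lengths in m; the calibration is good to about 2 mm. A picture is of the moment at which its call begins: read the wrist's pose just before it. camera_params takes no time and is no camera call.
- job_done(): hands the job in; it is judged then, once.
The state is a dict: "clock": time; "joint_pos": joint angles; "joint_vel": joint speeds; "tau": joint torques, N m; "position": TCP position; "tcp_rot": TCP orientation; "ft_force": force on the tool from outside, world axes, zero at the start; "wrist_torque": the same for the moment, N m; "gripper_width": finger opening in m; "grasp_force": force on a finger pad.
Only numpy, scipy, OpenCV 4.12 (cv2) and the standard library are available. Lean on these libraries where they do the work, as an engineer would, in place of code of your own. Each camera call takes 0.05 s, during which the arm holds its last target. There are 200 camera calls.

## Task

The till's drawer was left caught on its first click, standing proud. Press the green release so that it springs out, lay the ink pad flat in the drawer and let go of it, then push the drawer gently back in, through the first click and on until the second click holds it fully home, and take your hand away. Never force the drawer, and leave the stamp, the ink bottle and the highlighter alone.

Things in the scene. Friction and masses are not known exactly. Their poses are not given: they have to be found in the camera images.
- till: low grey steel till, 200 (x) x 180 (y) x 60 (z) mm, fixed to the counter; origin at the centre of its underside; its front faces its own -x. It stands elsewhere and turned otherwise each time. The drawer must not be forced: more than 30 N on it is too much
- till_tray (a joint): how far the black drawer stands out of the till (along the till's -x), m: 0.120 is out to its stop. A spring drives it out (6 N shut, 2 N out). It starts on its first click, clearly short of home. Fully home lies anywhere from -0.003 to +0.003: the hidden catch's depth differs from till to till. Let go between the clicks, it springs back
- tray_front (a point): centre of the outer face of the drawer's flat black front panel (154 mm wide, 44 high, 12 thick; no handle), 28 mm above the counter, moving with the drawer; axes as the till's. At joint value 0 it lies 112 mm in front of the till's origin. Pushed in, the drawer resists with about 6 N, up to 6 N more just before each click; 3 mm past the second click a rubber buffer adds about 6 N per mm
- tray_in (a point): centre of the drawer's inner floor, 12 mm above the counter, moving with the drawer; axes as the till's. Inside 132 (x) x 140 mm (y); walls 30 mm, front panel 40 mm above the floor. With the drawer out, the floor from 66 mm in front of this point (till's -x) to 54 mm behind it is clear of the casing
- release_top (a point): centre of the top of the round green release button, 31 mm across, on the left of the till's top near the front, about 81 mm above the counter when up
- till_release (a joint): how far the release is pressed down, m: 0 up, 0.010 its stop. It is sprung (1 N at first, 3.6 N at the stop) and lets the drawer go from about 0.006 to 0.007 down
- ink_pad: flat black and white ink pad in a tin, 87 (x) x 60 (y) x 18 (z) mm, lying loose on the counter; origin at the centre of its underside, x along its length; grasp it across its 60 mm width
- rubber_stamp: bystander: wooden hand stamp, 50 (x) x 25 (y) x 72 (z) mm, standing; origin at the centre of its underside
- ink_bottle: bystander: small blue ink bottle with a white cap, 35 mm across, 80 mm high, standing; origin at the centre of its underside
- highlighter: bystander: yellow highlighter pen, 122 mm long, lying; origin at the middle of its underside
Things that resemble listed ones, but are neither listed nor needed, are in the scene too. Leave any orange look-alike of the ink_pad alone.

How it is judged:
By the outcome, as a careful person would: the job done as asked, in the order asked, and still so for the second after the job is handed in, with the robot touching nothing.
It also fails if it takes over 72 s, if anything falls off the work surface, if the arm or the gripper's body presses on something with over 40 N, if the wrist force passes 120 N, or if a joint passes its speed limit or range.

## Working session

There is one attempt and no reset: what is moved stays moved. The work goes in short steps, Python scripts to look and compute and a shell command to move; the robot and the scene stay as the last step left them, time stands still between calls to the robot, and variables do not carry over. Pictures are saved under pics/ and viewed, at most 10 in all, crops included, and the job is handed in when it is done.

```bash
mkdir -p pics; ls
cat > h.py <<'E'
import numpy as np,cv2
from rig import read_state, imaging, job_done
def snap(n,f):
    p,d=imaging.snapshot(n); cv2.imwrite('pics/'+f+'.png',p[:,:,::-1]); np.savez('pics/'+f,p=p,d=d); return p,d
def pts(n,d,T=None):
    c=imaging.camera_params(n);K=np.array(c['camera_matrix']);v,u=np.mgrid[:d.shape[0],:d.shape[1]]
    P=np.stack([(u-K[0,2])/K[0,0]*d,(v-K[1,2])/K[1,1]*d,d],-1)
    return P@np.array(c['rotation']).T+np.array(c['position'])
E
python3 - <<'E'
from h import *
s=read_state(); print(s)
for n in('top','side'):
    snap(n,n+'0'); print(imaging.camera_params(n))
print(imaging.camera_params('wrist'))
E
```

```text
pics
{'clock': 0.0, 'joint_pos': array([ 1.22975703,  0.53715563, -0.00443123,  1.53885344,  0.00258401,
        1.0673054 , -0.07123448]), 'joint_vel': array([ 4.17025777e-04, -1.45405659e-03, -1.87928514e-04, -8.02512339e-05,
       -9.16965590e-04,  1.30018526e-03,  1.39495589e-03]), 'tau': array([ 1.70703433e-04, -5.70983291e+01,  9.91007946e-01, -2.51602721e+01,
       -5.61862229e-02,  1.79086259e-02,  1.85879480e-04]), 'position': array([ 0.1762599 , -0.62512503,  0.30185356]), 'tcp_rot': array([-3.13988048e+00,  1.15929076e-04,  2.74862739e-01]), 'ft_force': array([ 0.75850275, -0.44279878,  0.04787287]), 'wrist_torque': array([-0.02956478, -0.01394324, -0.02113127]), 'grasp_force': 0.0, 'gripper_width': 0.08806734508668139}
{'camera_matrix': array([[460.7023049 ,   0.        , 259.47288004],
       [  0.        , 460.7023049 , 193.33580404],
       [  0.        ,   0.        ,   1.        ]]), 'position': array([0.25193916, 0.15011021, 1.89330359]), 'rotation': array([-2.97206829e+00,  2.33667037e-03, -1.59886750e+00])}
{'camera_matrix': array([[349.30928084,   0.        , 255.74570835],
       [  0.        , 349.30928084, 194.65626639],
       [  0.        ,   0.        ,   1.        ]]), 'position': array([0.03270568, 0.919896  , 0.68290467]), 'rotation': array([-2.13640348, -0.01027061, -2.50235971])}
{'camera_matrix': array([[326.38571254,   0.        , 258.2222096 ],
       [  0.        , 326.38571254, 196.19289781],
       [  0.        ,   0.        ,   1.        ]]), 'hand_eye': array([[ 1.14374958e-04, -9.45816387e-01, -3.24701940e-01,
         8.46469908e-02],
       [ 9.99998623e-01,  6.45750327e-04, -1.52874492e-03,
         9.51889948e-04],
       [ 1.65558838e-03, -3.24701318e-01,  9.45815158e-01,
        -8.16390651e-02],
       [ 0.00000000e+00,  0.00000000e+00,  0.00000000e+00,
         1.00000000e+00]])}
```

View pics/top0.png

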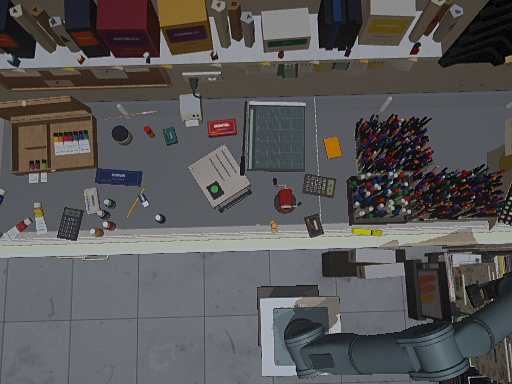

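View pics/side0.png

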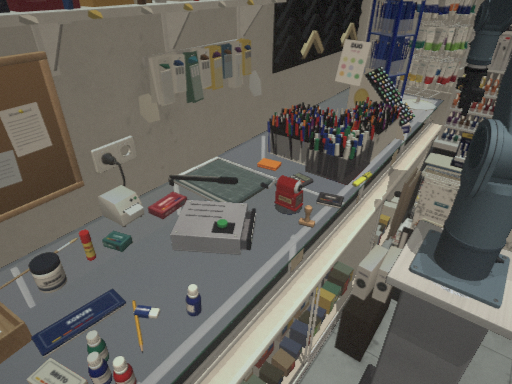

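```bash
cat >> h.py <<'E'
from scipy.spatial.transform import Rotation as Ro
def pts(n,d,st=None):
    c=imaging.camera_params(n);K=np.array(c['camera_matrix']);v,u=np.mgrid[:d.shape[0],:d.shape[1]]
    P=np.stack([(u-K[0,2])/K[0,0]*d,(v-K[1,2])/K[1,1]*d,d],-1)
    if n=='wrist':
        H=np.array(c['hand_eye']);P=P@H[:3,:3].T+H[:3,3];R=Ro.from_euler('xyz',st['tcp_rot']).as_matrix();t=st['position']
    else: R=Ro.from_euler('xyz',c['rotation']).as_matrix();t=np.array(c['position'])
    return P@R.T+t
E
python3 - <<'E'
from h import *
z=np.load('pics/top0.npz');p,d=z['p'],z['d'];W=pts('top',d)
for u,v in [(214,188),(200,170),(230,165),(238,197),(243,201),(314,225),(320,185),(333,147),(280,150),(367,232),(273,226),(160,217)]:
    print((u,v),W[v,u].round(3),p[v,u])
# till top
m=(abs(W[...,2]-.06)<.012)
m[:140]=0;m[215:]=0;m[:,:180]=0;m[:,262:]=0
m=cv2.morphologyEx(m.astype(np.uint8),cv2.MORPH_OPEN,np.ones((3,3)))
n,l,s,c=cv2.connectedComponentsWithStats(m);i=1+s[1:,4].argmax();print(s[i])
xy=W[l==i][:,:2].astype(np.float32);r=cv2.minAreaRect(xy*1000);print('till top',r,np.median(W[l==i][:,2]));print(cv2.boxPoints(r))
hs=cv2.cvtColor(p,cv2.COLOR_RGB2HSV)
g=cv2.inRange(hs,(45,120,50),(80,255,255));g[:170]=0;g[210:]=0;g[:,:200]=0;g[:,230:]=0
print('btn',W[g>0].mean(0),np.argwhere(g).mean(0))
a=cv2.resize(p[140:240,180:380,::-1],None,fx=4,fy=4,interpolation=cv2.INTER_CUBIC)
cv2.imwrite('pics/c1.png',a)
E
```

```text
(214, 188) [0.588 0.326 0.086] [ 45 142  67]
(200, 170) [0.671 0.386 0.053] [135 129 130]
(230, 165) [0.687 0.263 0.057] [151 146 143]
(238, 197) [0.555 0.233 0.049] [29 27 32]
(243, 201) [0.546 0.215 0.001] [ 92  96 100]
(314, 225) [ 0.435 -0.073  0.022] [93 86 80]
(320, 185) [ 0.6   -0.106  0.021] [71 70 67]
(333, 147) [ 0.761 -0.169  0.019] [172 107   0]
(280, 150) [0.755 0.054 0.017] [69 78 82]
(367, 232) [ 0.401 -0.288  0.016] [168 174   0]
(273, 226) [0.43  0.096 0.078] [181 138  91]
(160, 217) [0.479 0.542 0.08 ] [113 108 102]
[ 189  145   61   60 1983]
till top ((645.7122192382812, 309.90338134765625), (202.1131591796875, 180.32618713378906), 30.89668846130371) 0.06084055825412338
[[512.6981  335.38013]
 [605.29407 180.6432 ]
 [778.7263  284.42664]
 [686.1304  439.16357]]
btn [0.58649155 0.32649245 0.08061942] [188.625      214.10416667]
```

View pics/c1.png

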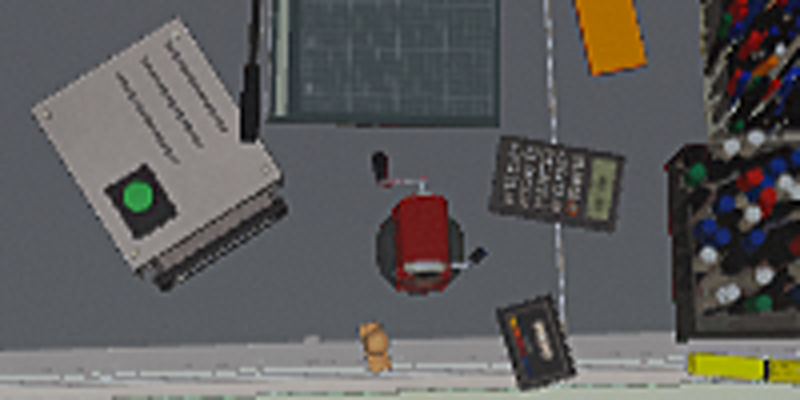

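The top crop shows three flat candidates. The dark pad with a white label, at top-image (314,225), fits the 87x60 black-and-white description. The one at (319,186) is a calculator with keys, and the one at (333,148) is the orange look-alike. The till is turned about 31° with its green button at (214,188).

I'll move over the pad for a closer wrist view on the way to the button.

```bash
python3 -m creep '[[[1,0.5,1,0,0],[1,0.5,1,0,0],[1,0.5,1,0,0],[1,0.5,1,0,0],[1,0.5,1,0,0],[1,0.5,1,0,0],[1,0.5,1,0,0],[1,0.5,1,0,0],[1,0.5,1,0,0],[1,0.5,1,0,0],[1,0.5,1,0,0],[1,0.5,1,0,0]]]'
python3 -m creep '[[[1,0.5,1,0,0],[1,0.5,1,0,0],[1,0.5,1,0,0],[1,0.5,1,0,0],[1,0.5,1,0,0],[1,0.5,1,0,0],[1,0.5,1,0,0],[1,0.5,1,0,0],[1,0.5,1,0,0],[1,0.5,1,0,0],[1,0.5,1,0,0],[1,0.5,1,0,0]]]'
python3 -m creep '[[[1,0.5,1,0,0],[1,0.5,1,0,0],[1,0,0,0,0],[1,0,0,0,0]]]'
cat > pad.py <<'E'
from h import *
import sys
s=read_state();p,d=snap('wrist',sys.argv[1]);W=pts('wrist',d,s)
print(s['position'],s['tcp_rot'])
m=((W[...,2]>.010)&(W[...,2]<.03)&(d>0)&(abs(W[...,0]-.435)<.09)&(abs(W[...,1]+.073)<.09)).astype(np.uint8)
m=cv2.morphologyEx(m,cv2.MORPH_OPEN,np.ones((5,5)))
n,l,st,c=cv2.connectedComponentsWithStats(m)
for i in range(1,n):
    if st[i,4]>500:
        q=W[l==i];print(st[i],cv2.minAreaRect((q[:,:2]*1000).astype(np.float32)),np.median(q[:,2]))
E
python3 pad.py w1
```

```text
clock: 1.3
position: [0.2965, -0.3846, 0.3025]
tcp_rot: [-3.141, 0.0, 0.275]
ft_force: [1.1, 0.1, -0.2]
gripper_width: 0.0882
grasp_force: 0.0
clock: 2.5
position: [0.4165, -0.1447, 0.3025]
tcp_rot: [-3.141, 0.0, 0.275]
ft_force: [-0.4, 0.4, -0.0]
gripper_width: 0.0882
grasp_force: 0.0
clock: 2.9
position: [0.4361, -0.1057, 0.3025]
tcp_rot: [-3.142, 0.001, 0.276]
ft_force: [-0.7, -1.2, -1.0]
gripper_width: 0.088
grasp_force: 0.0
[ 0.43607221 -0.10574907  0.30248236] [-3.14153011e+00  7.97280956e-04  2.75647790e-01]
[ 201  117   54   75 3883] ((433.50909423828125, -70.54444885253906), (86.45243072509766, 60.19590759277344), 15.301180839538574) 0.017303649355808415
```

View pics/w1.png

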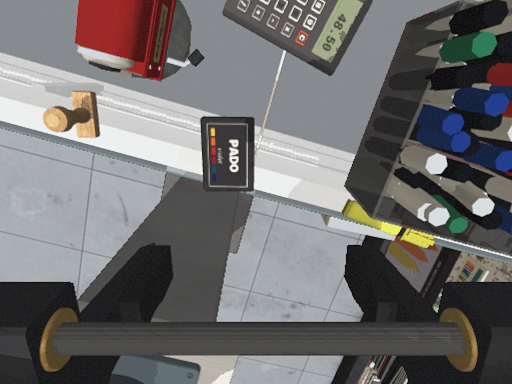

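The wrist view confirms the pad: a black tin labelled PADO at (228,154), 86x60 mm, yaw 15.3°. Next I go over to the till.

```bash
python3 -m creep '[[[-1,0.35,1,0,0.3],[-1,0.35,1,0,0.3],[-1,0.35,1,0,0.3],[-1,0.35,1,0,0.3],[-1,0.35,1,0,0.3],[-1,0.35,1,0,0.3],[-1,0.35,1,0,0.3],[-1,0.35,1,0,0.3],[-1,0.35,1,0,0.3],[-1,0.35,1,0,0.3],[-1,0.35,1,0,0.3],[-1,0.35,1,0,0.45]]]' 20
python3 -m creep '[[[-1,0.35,1,0,0],[-1,0.35,1,0,0],[-1,0.35,1,0,0],[-1,0.35,1,0,0],[-1,0.35,1,0,0],[-1,0.35,1,0,0],[-1,0,0,0,0],[-1,0,0,0,0]]]'
cat > till.py <<'E'
from h import *
import sys
s=read_state();p,d=snap('wrist',sys.argv[1]);W=pts('wrist',d,s)
print(s['position'],s['tcp_rot'])
R=(abs(W[...,0]-.6)<.25)&(abs(W[...,1]-.3)<.22)&(d>0)
m=((abs(W[...,2]-.06)<.006)&R&(p.min(-1)>60)).astype(np.uint8)
m=cv2.morphologyEx(m,cv2.MORPH_OPEN,np.ones((5,5)))
n,l,st,c=cv2.connectedComponentsWithStats(m)
i=1+st[1:,4].argmax();q=W[l==i];r=cv2.minAreaRect((q[:,:2]*1000).astype(np.float32));print('till',st[i],r,cv2.boxPoints(r),np.median(q[:,2]))
hs=cv2.cvtColor(p,cv2.COLOR_RGB2HSV)
g=(cv2.inRange(hs,(45,120,40),(80,255,255))>0)&R&(W[...,2]>.05)
print('btn',np.median(W[g],0),W[g][:,:2].min(0),W[g][:,:2].max(0),np.argwhere(g).mean(0))
a=np.deg2rad(r[2] if r[2]<60 else r[2]-90);ex=np.array([np.cos(a),np.sin(a)])
E
python3 till.py w2
```

```text
clock: 4.15
position: [0.5207, 0.1334, 0.3025]
tcp_rot: [3.141, 0.001, 0.535]
ft_force: [-0.3, -0.6, 0.2]
gripper_width: 0.0003
grasp_force: 0.0
clock: 4.95
position: [0.5625, 0.2529, 0.3022]
tcp_rot: [3.141, 0.001, 0.536]
ft_force: [-0.4, -0.6, -0.1]
gripper_width: 0.0007
grasp_force: 0.0
[0.56249442 0.2528904  0.30220498] [3.14080411e+00 1.39989025e-03 5.35652029e-01]
till [  146     0   205   171 29432] ((624.8826904296875, 299.34259033203125), (153.6201171875, 180.6697235107422), 30.968448638916016) [[512.5386  337.27646]
 [605.5051  182.36104]
 [737.2268  261.40872]
 [644.26025 416.32416]] 0.05979119676802075
btn [0.58635908 0.32792027 0.08075934] [0.57052043 0.22079919] [0.65419929 0.34588477] [113.85776805 199.84573304]
```

View pics/w2.png

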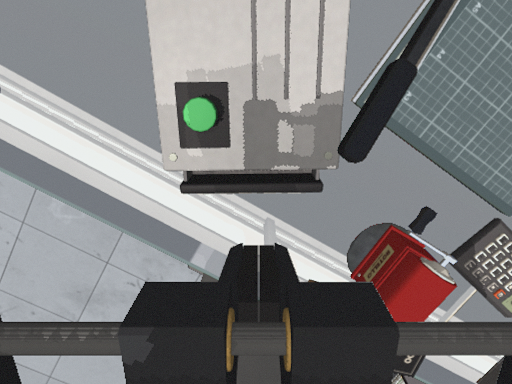

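The button is at (200,114) and the drawer front bar at (252,187). The till yaw matches the tool, so I'll press next.

```bash
python3 -m creep '[[[-1,0.3,0.95,0,0],[-1,0.3,0.95,0,0],[-1,0.3,0.95,0,0],[-1,0.3,0.9,0,0],[-1,0,0,-1,0],[-1,0,0,-1,0],[-1,0,0,-1,0],[-1,0,0,-1,0],[-1,0,0,-1,0],[-1,0,0,-1,0],[-1,0,0,-1,0],[-1,0,0,-0.5,0]]]'
python3 -m creep '[[[-1,0,0,-0.1,0],[-1,0,0,-0.1,0],[-1,0,0,-0.1,0],[-1,0,0,-0.1,0],[-1,0,0,-0.1,0],[-1,0,0,0,0]]]'
```

```text
clock: 6.2
position: [0.5861, 0.3268, 0.1509]
tcp_rot: [3.14, 0.003, 0.535]
ft_force: [-0.1, -0.7, -0.8]
gripper_width: 0.0009
grasp_force: 0.0
clock: 6.8
position: [0.5868, 0.3296, 0.1432]
tcp_rot: [3.141, -0.001, 0.537]
ft_force: [-0.8, 1.3, 1.4]
gripper_width: 0.0005
grasp_force: 0.8
```

```bash
python3 -m creep '[[[-1,0,0,-0.1,0],[-1,0,0,-0.1,0],[-1,0,0,-0.1,0],[-1,0,0,0,0],[-1,0,0,0,0]]]'
python3 - <<'E'
from h import *
p,d=snap('top','t1');W=pts('top',d)
m=(abs(W[...,2]-.05)<.012)
for q in (.03,.06,.09,.11,.12):
  print(q)
ex=np.array([.8575,.5146]);ey=np.array([-.5146,.8575]);o=np.array([.6448,.3113])
r=(W[...,:2]-o);X=r@ex;Y=r@ey
k=(abs(Y)<.06)&(X<-.1)&(X>-.3)&(W[...,2]>.044)&(W[...,2]<.065);print(np.percentile(X[k],[0,5,50]) if k.any() else 0)
E
```

```text
clock: 7.3
position: [0.5866, 0.3295, 0.1368]
tcp_rot: [-3.142, -0.0, 0.537]
ft_force: [1.7, 0.4, 2.8]
gripper_width: 0.0005
grasp_force: 1.5
0.03
0.06
0.09
0.11
0.12
[-0.20620756 -0.20470291 -0.19934264]
```

```bash
python3 -m creep '[[[-1,0,0,0,0],[-1,0,0,0,0],[-1,0,0,0.5,0],[-1,0,0,1,0],[-1,0,0,1,0],[-1,0,0,1,0],[-1,0,0,1,0],[-1,-0.5,-1,1,0],[-1,-0.5,-1,1,0],[-1,-0.5,-1,1,0],[-1,-0.5,-1,0,0],[-1,0,0,0,0]]]'
cat > dr.py <<'E'
from h import *
import sys
p,d=snap('top',sys.argv[1]);W=pts('top',d)
ex=np.array([.8575,.5146]);ey=np.array([-.5146,.8575]);o=np.array([.6448,.3113])
r=(W[...,:2]-o);X=r@ex;Y=r@ey
k=(abs(Y)<.07)&(X<-.1)&(X>-.3)&(W[...,2]>.044)&(W[...,2]<.065)
print(np.percentile(X[k],[0,2,5,50]) if k.any() else 0, 'q~',-.112-np.percentile(X[k],2))
E
python3 dr.py t2
```

```text
clock: 8.55
position: [0.5456, 0.2463, 0.2872]
tcp_rot: [3.14, 0.002, 0.534]
ft_force: [0.4, -0.6, -0.7]
gripper_width: 0.0004
grasp_force: 0.0
[-0.23467516 -0.23407753 -0.2332433  -0.2267727 ] q~ 0.12207753365201647
```

```bash
python3 -m creep '[[[1,-0.35,-1,0,-0.32],[1,-0.35,-1,0,-0.32],[1,-0.35,-1,0,-0.32],[1,-0.35,-1,0,-0.32],[1,-0.35,-1,0,-0.32],[1,-0.35,-1,0,-0.32],[1,-0.35,-1,0,-0.32],[1,-0.35,-1,0,-0.32],[1,-0.35,-1,0,-0.32],[1,-0.35,-1,0,-0.32],[1,-0.35,-1,0,-0.32],[1,-0.35,-1,0,-0.32]]]'
python3 -m creep '[[[1,-0.35,-0.96,0,0],[1,-0.35,-0.96,0,0],[1,-0.35,-0.96,0,0],[1,-0.35,-0.96,0,0],[1,0,0,-1,0],[1,0,0,-1,0],[1,0,0,-1,0],[1,0,0,-1,0],[1,0,0,0,0],[1,0,0,0,0]]]'; python3 pad.py w3
```

```text
clock: 9.8
position: [0.4623, 0.0098, 0.2864]
tcp_rot: [-3.141, 0.001, 0.269]
ft_force: [-0.6, 0.1, 0.7]
gripper_width: 0.0881
grasp_force: 0.0
clock: 10.8
position: [0.4347, -0.0666, 0.2067]
tcp_rot: [-3.141, 0.001, 0.27]
ft_force: [0.1, -0.1, 0.0]
gripper_width: 0.0882
grasp_force: 0.0
[ 0.43472084 -0.06661373  0.20672245] [-3.14063828e+00  7.85456500e-04  2.69832893e-01]
[ 227  139   71   95 6400] ((433.6488952636719, -70.693603515625), (86.94242095947266, 60.05735397338867), 15.145648002624512) 0.01722884573875018
```

```bash
python3 -m creep '[[[1,-0.05,-0.2,-1,0],[1,0,0,-1,0],[1,0,0,-1,0],[1,0,0,-1,0],[1,0,0,-1,0],[1,0,0,-1,0],[1,0,0,-0.6,0],[1,0,0,-0.4,0],[1,0,0,0,0]]]'
```

```text
clock: 11.75
position: [0.4335, -0.0713, 0.0665]
tcp_rot: [-3.142, 0.0, 0.269]
ft_force: [0.3, 0.5, 0.0]
gripper_width: 0.0881
grasp_force: 0.0
```

```bash
python3 -m creep '[[[-1,0,0,0,0],[-1,0,0,0,0],[-1,0,0,0,0],[-1,0,0,0,0],[-1,0,0,0,0],[-1,0,0,0,0]]]' 15
```

```text
clock: 12.35
position: [0.4337, -0.0715, 0.0671]
tcp_rot: [3.141, -0.001, 0.268]
ft_force: [-0.4, 0.2, 6.7]
gripper_width: 0.0592
grasp_force: 15.0
```

```bash
python3 -m creep '[[[-1,0,0,0.5,0],[-1,0,0,1,0],[-1,0,0,1,0],[-1,0,0,1,0],[-1,0,0,1,0],[-1,0,0,1,0],[-1,0,0,1,0],[-1,0,0,0.5,0],[-1,0,0,0,0]]]'
python3 -m creep '[[[-1,0.25,1,0,0.325],[-1,0.25,1,0,0.325],[-1,0.25,1,0,0.325],[-1,0.25,1,0,0.325],[-1,0.25,1,0,0.325],[-1,0.25,1,0,0.325],[-1,0.25,1,0,0.325],[-1,0.25,1,0,0.325],[-1,0.25,1,0,0.325],[-1,0.25,1,0,0.325],[-1,0.25,1,0,0.325],[-1,0.25,1,0,0.325]]]'
python3 -m creep '[[[-1,0.23,1,0,0],[-1,0.23,1,0,0],[-1,0.23,1,0,0],[-1,0,0,0,0],[-1,0,0,0,0]]]'
python3 - <<'E'
from h import *
s=read_state();p,d=snap('wrist','w4')
p,d=snap('top','t3');cv2.imwrite('pics/c2.png',cv2.hconcat([cv2.imread('pics/w4.png')[:,:,:],cv2.resize(p[150:246,180:256,::-1],(288,384))]))
E
```

```text
clock: 13.25
position: [0.434, -0.0716, 0.208]
tcp_rot: [3.14, -0.002, 0.268]
ft_force: [0.3, -0.5, -1.1]
gripper_width: 0.0595
grasp_force: 15.0
clock: 14.45
position: [0.4929, 0.1692, 0.2055]
tcp_rot: [-3.141, 0.002, 0.542]
ft_force: [0.1, -0.1, -0.7]
gripper_width: 0.0593
grasp_force: 15.0
clock: 14.95
position: [0.5065, 0.228, 0.2056]
tcp_rot: [3.141, 0.002, 0.541]
ft_force: [-0.6, 0.0, -0.3]
gripper_width: 0.0595
grasp_force: 15.0
```

View pics/c2.png

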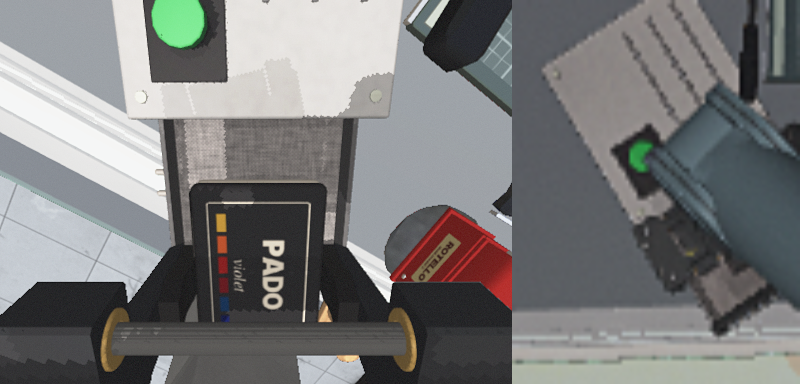

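```bash
python3 -m creep '[[[-1,0.05,0.05,-1,0],[-1,0,0,-1,0],[-1,0,0,-1,0],[-1,0,0,-1,0],[-1,0,0,-1,0],[-1,0,0,-0.5,0],[-1,0,0,-0.3,0],[-1,0,0,-0.3,0],[-1,0,0,-0.15,0],[-1,0,0,0,0]]]'
```

```text
clock: 16.05
position: [0.5083, 0.2296, 0.0818]
tcp_rot: [3.141, -0.0, 0.541]
ft_force: [0.3, -0.3, 1.0]
gripper_width: 0.0592
grasp_force: 15.0
```

```bash
python3 -m creep '[[[-1,0,0,-0.07,0],[-1,0,0,-0.05,0],[-1,0,0,0,0],[-1,0,0,0,0]]]'
```

```text
clock: 16.45
position: [0.5082, 0.2297, 0.0795]
tcp_rot: [3.142, -0.0, 0.541]
ft_force: [0.5, -0.4, -0.8]
gripper_width: 0.0592
grasp_force: 15.0
```

```bash
python3 -m creep '[[[0.7,0,0,-0.03,0],[0.7,0,0,0,0],[0.7,0,0,0,0],[0.7,0,0,0,0],[0.7,0,0,0.4,0],[0.7,0,0,1,0],[0.7,0,0,1,0],[0.7,0,0,1,0],[0.7,0,0,1,0],[0.7,0,0,0,0]]]'
python3 -m creep '[[[0.7,-0.86,-0.51,0,0],[0.7,-0.86,-0.51,0,0],[0.7,-0.86,-0.51,0,0],[0.7,-0.86,-0.51,0,0],[0.7,0,0,0,0],[0.7,0,0,0,0]]]'
python3 dr.py t4
python3 - <<'E'
from h import *
s=read_state();p,d=snap('wrist','w5');W=pts('wrist',d,s)
ex=np.array([.8575,.5146]);ey=np.array([-.5146,.8575]);o=np.array([.6448,.3113])
r=(W[...,:2]-o);X=r@ex;Y=r@ey;Z=W[...,2]
def st(k): print(k.sum(),X[k].min(),X[k].max(),Y[k].min(),Y[k].max(),np.percentile(Z[k],[5,50,95]))
k=(abs(Y)<.066)&(X>-.215)&(X<-.1)&(Z>.024)&(Z<.038)
st(cv2.morphologyEx(k.astype(np.uint8),cv2.MORPH_OPEN,np.ones((5,5)))>0)
k=(abs(Y)<.07)&(X<-.2)&(X>-.3)&(Z>.044)&(Z<.06); st(k)
E
```

```text
clock: 17.45
position: [0.5096, 0.2304, 0.1696]
tcp_rot: [3.141, -0.005, 0.541]
ft_force: [0.5, 0.8, -0.4]
gripper_width: 0.0745
grasp_force: 0.0
clock: 18.05
position: [0.4397, 0.1889, 0.1666]
tcp_rot: [-3.142, -0.0, 0.541]
ft_force: [0.8, 0.3, 0.4]
gripper_width: 0.0749
grasp_force: 0.0
[-0.13217056 -0.13143778 -0.13033861 -0.11385114] q~ 0.01943777960400518
12874 -0.2020621061799212 -0.11634673885829058 -0.030337629551048705 0.029916077479920897 [0.0277392  0.02917958 0.03036283]
4318 -0.233580849254817 -0.21897277619591682 -0.06997092093016916 0.06999462398720913 [0.04567397 0.05123265 0.05251371]
```

View pics/w5.png

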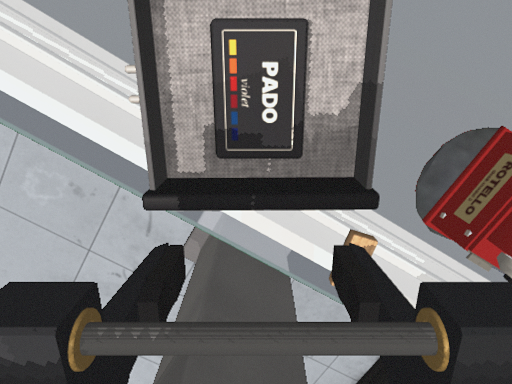

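The pad lies flat in the drawer at (260,90), clear of the casing, and the gripper is free. I'll close the fingers and go down in front of the panel, keeping high enough to clear the stamp.

```bash
python3 -m creep '[[[-1,-0.68,-0.44,0,0],[-1,0,0,0,0],[-1,0,0,0,0],[-1,0,0,0,0],[-1,0,0,0,0],[-1,0,0,-0.8,0],[-1,0,0,-0.8,0],[-1,0,0,-0.8,0],[-1,0,0,-0.7,0],[-1,0,0,-0.3,0],[-1,0,0,0,0],[-1,0,0,0,0]]]' 15
```

```text
clock: 19.35
position: [0.4261, 0.1802, 0.0991]
tcp_rot: [-3.142, -0.001, 0.541]
ft_force: [-0.1, 0.5, 0.4]
gripper_width: 0.0008
grasp_force: 0.0
```

```bash
python3 -m creep '[[[-1,0.107,0.064,0,0],[-1,0.107,0.064,0,0],[-1,0.107,0.064,0,0],[-1,0.107,0.064,0,0],[-1,0.107,0.064,0,0],[-1,0.107,0.064,0,0],[-1,0.107,0.064,0,0],[-1,0.15,0.09,0,0],[-1,0.15,0.09,0,0],[-1,0.15,0.09,0,0],[-1,0.15,0.09,0,0],[-1,0.15,0.09,0,0]]]'
```

```text
clock: 20.55
position: [0.4557, 0.198, 0.0985]
tcp_rot: [-3.141, 0.001, 0.541]
ft_force: [-3.8, -1.6, -0.1]
gripper_width: 0.0002
grasp_force: 1.9
```

```bash
python3 -m creep '[[[-1,0.215,0.129,0,0],[-1,0.215,0.129,0,0],[-1,0.215,0.129,0,0],[-1,0.215,0.129,0,0],[-1,0.215,0.129,0,0],[-1,0.215,0.129,0,0],[-1,0.215,0.129,0,0],[-1,0.215,0.129,0,0],[-1,0.215,0.129,0,0],[-1,0.15,0.09,0,0],[-1,0,0,0,0]]]'
python3 - <<'E'
from h import *
s=read_state();print('X',(s['position'][:2]-[.6448,.3113])@[.8575,.5146],(s['position'][:2]-[.6448,.3113])@[-.5146,.8575])
s=read_state();p,d=snap('wrist','w6');W=pts('wrist',d,s)
ex=np.array([.8575,.5146]);ey=np.array([-.5146,.8575]);o=np.array([.6448,.3113])
r=(W[...,:2]-o);X=r@ex;Y=r@ey;Z=W[...,2]
k=(abs(Y)<.075)&(abs(Y)>.035)&(X<-.103)&(X>-.3)&(Z>.044)&(Z<.06);print(np.percentile(X[k],[1,50,99]))
E
```

```text
clock: 21.65
position: [0.4978, 0.2235, 0.0986]
tcp_rot: [-3.141, -0.0, 0.541]
ft_force: [-3.0, -0.3, -2.4]
gripper_width: 0.0004
grasp_force: 1.7
X -0.171232556823653 0.0003673125492125669
[-0.16040019 -0.15282524 -0.14871783]
```

```bash
python3 -m creep '[[[-1,0.129,0.077,0,0],[-1,0.129,0.077,0,0],[-1,0.129,0.077,0,0],[-1,0.129,0.077,0,0],[-1,0.129,0.077,0,0],[-1,0.129,0.077,0,0],[-1,0.064,0.038,0,0],[-1,0,0,0,0]]]'
```

```text
clock: 22.5
position: [0.5139, 0.2332, 0.0986]
tcp_rot: [-3.141, 0.001, 0.541]
ft_force: [-6.2, -1.9, -0.2]
gripper_width: 0.0008
grasp_force: 2.4
```

```bash
python3 -m creep '[[[-1,0.064,0.038,0,0],[-1,0.064,0.038,0,0],[-1,0.064,0.038,0,0]]]'; python3 -m creep '[[[-1,0.064,0.038,0,0],[-1,0.064,0.038,0,0],[-1,0.064,0.038,0,0]]]'
```

```text
clock: 22.8
position: [0.5169, 0.2351, 0.0986]
tcp_rot: [-3.141, 0.003, 0.541]
ft_force: [-8.6, -2.3, 3.9]
gripper_width: 0.0008
grasp_force: 4.2
clock: 23.1
position: [0.5201, 0.237, 0.0986]
tcp_rot: [3.142, 0.004, 0.541]
ft_force: [-10.2, -2.6, 6.0]
gripper_width: 0.0003
grasp_force: 5.4
```

```bash
for i in 1; do python3 -m creep '[[[-1,0.064,0.038,0,0]]]'; done; python3 -m creep '[[[-1,0.064,0.038,0,0]]]';python3 -m creep '[[[-1,0.064,0.038,0,0]]]';python3 -m creep '[[[-1,0.064,0.038,0,0]]]'
```

```text
clock: 23.2
position: [0.5212, 0.2376, 0.0986]
tcp_rot: [3.142, 0.005, 0.541]
ft_force: [-10.9, -3.2, 6.8]
gripper_width: 0.0004
grasp_force: 5.8
clock: 23.3
position: [0.5222, 0.2383, 0.0986]
tcp_rot: [3.142, 0.005, 0.541]
ft_force: [-11.6, -4.8, 7.1]
gripper_width: 0.0004
grasp_force: 5.4
clock: 23.4
position: [0.5239, 0.2393, 0.0986]
tcp_rot: [-3.142, 0.004, 0.541]
ft_force: [-8.9, -2.2, 2.4]
gripper_width: 0.0003
grasp_force: 4.0
clock: 23.5
position: [0.5258, 0.2404, 0.0986]
tcp_rot: [-3.141, 0.002, 0.541]
ft_force: [-5.5, -1.0, 0.6]
gripper_width: 0.0006
grasp_force: 3.2
```

```bash
python3 -m creep '[[[-1,0.064,0.038,0,0],[-1,0.064,0.038,0,0],[-1,0.064,0.038,0,0]]]'; python3 -m creep '[[[-1,0.064,0.038,0,0],[-1,0.064,0.038,0,0]]]';python3 -m creep '[[[-1,0.064,0.038,0,0]]]';python3 -m creep '[[[-1,0.064,0.038,0,0]]]'
```

```text
clock: 23.8
position: [0.5299, 0.243, 0.0986]
tcp_rot: [-3.141, 0.002, 0.541]
ft_force: [-7.0, -1.3, 1.6]
gripper_width: 0.0004
grasp_force: 3.3
clock: 24.0
position: [0.5322, 0.2443, 0.0986]
tcp_rot: [-3.141, 0.003, 0.541]
ft_force: [-8.7, -2.6, 4.2]
gripper_width: 0.0003
grasp_force: 4.4
clock: 24.1
position: [0.5332, 0.2449, 0.0986]
tcp_rot: [-3.141, 0.003, 0.541]
ft_force: [-9.1, -2.5, 5.0]
gripper_width: 0.0005
grasp_force: 4.8
clock: 24.2
position: [0.5343, 0.2456, 0.0986]
tcp_rot: [-3.141, 0.004, 0.541]
ft_force: [-10.0, -3.0, 5.7]
gripper_width: 0.0003
grasp_force: 5.2
```

```bash
python3 -m creep '[[[-1,0.05,0.03,0,0]]]'; python3 -m creep '[[[-1,0.05,0.03,0,0]]]';python3 -m creep '[[[-1,0.05,0.03,0,0]]]'
```

```text
clock: 24.3
position: [0.5351, 0.2461, 0.0986]
tcp_rot: [-3.141, 0.004, 0.541]
ft_force: [-11.5, -3.3, 6.2]
gripper_width: 0.0003
grasp_force: 5.5
clock: 24.4
position: [0.5359, 0.2466, 0.0986]
tcp_rot: [-3.141, 0.005, 0.541]
ft_force: [-11.6, -3.2, 5.9]
gripper_width: 0.0004
grasp_force: 5.8
clock: 24.5
position: [0.5367, 0.2471, 0.0986]
tcp_rot: [-3.142, 0.005, 0.541]
ft_force: [-11.4, -4.0, 7.8]
gripper_width: 0.0005
grasp_force: 6.1
```

```bash
python3 -m creep '[[[-1,0.04,0.025,0,0]]]'; python3 -m creep '[[[-1,0.04,0.025,0,0]]]'
```

```text
clock: 24.6
position: [0.5374, 0.2475, 0.0986]
tcp_rot: [-3.142, 0.006, 0.541]
ft_force: [-12.0, -4.2, 8.1]
gripper_width: 0.0009
grasp_force: 6.4
clock: 24.7
position: [0.5384, 0.2481, 0.0986]
tcp_rot: [-3.142, 0.005, 0.541]
ft_force: [-10.7, -3.5, 5.8]
gripper_width: 0.0002
grasp_force: 5.5
```

```bash
python3 -m creep '[[[-1,0.04,0.025,0,0]]]'; python3 -m creep '[[[-1,0.04,0.025,0,0]]]'; python3 -m creep '[[[-1,0,0,0,0],[-1,0,0,0,0]]]'
```

```text
clock: 24.8
position: [0.5397, 0.2489, 0.0986]
tcp_rot: [-3.141, 0.004, 0.541]
ft_force: [-7.7, -2.5, 3.2]
gripper_width: 0.0002
grasp_force: 4.2
clock: 24.9
position: [0.5407, 0.2496, 0.0986]
tcp_rot: [-3.141, 0.003, 0.541]
ft_force: [-6.9, -1.5, 2.5]
gripper_width: 0.0001
grasp_force: 3.9
clock: 25.1
position: [0.5412, 0.2498, 0.0986]
tcp_rot: [-3.141, 0.002, 0.541]
ft_force: [-7.8, -1.0, 0.6]
gripper_width: 0.0001
grasp_force: 3.4
```

```bash
python3 -m creep '[[[-1,-0.064,-0.038,0,0],[-1,-0.064,-0.038,0,0],[-1,-0.064,-0.038,0,0],[-1,0,0,0,0]]]'; python3 -m creep '[[[-1,-0.215,-0.129,0,0],[-1,-0.215,-0.129,0,0],[-1,-0.43,-0.258,0,0],[-1,-0.43,-0.258,0,0],[-1,-0.43,-0.258,0.5,0],[-1,0,0,1,0],[-1,0,0,1,0],[-1,0,0,1,0],[-1,0,0,0,0],[-1,0,0,0,0]]]'
python3 - <<'E'
from h import *
s=read_state();p,d=snap('wrist','w7');W=pts('wrist',d,s)
ex=np.array([.8575,.5146]);ey=np.array([-.5146,.8575]);o=np.array([.6448,.3113])
r=(W[...,:2]-o);X=r@ex;Y=r@ey;Z=W[...,2]
k=(abs(Y)<.075)&(X<-.103)&(X>-.3)&(Z>.044)&(Z<.056);print(np.percentile(X[k],[1,50,99]))
E
```

```text
clock: 25.5
position: [0.5379, 0.2474, 0.0989]
tcp_rot: [-3.142, 0.001, 0.541]
ft_force: [-5.2, -1.4, 2.8]
gripper_width: 0.0004
grasp_force: 2.7
clock: 26.5
position: [0.5042, 0.2265, 0.1692]
tcp_rot: [3.141, -0.002, 0.54]
ft_force: [-0.7, 0.2, 0.1]
gripper_width: 0.0003
grasp_force: 0.0
[-0.12946517 -0.12096017 -0.11533509]
```

View pics/w7.png

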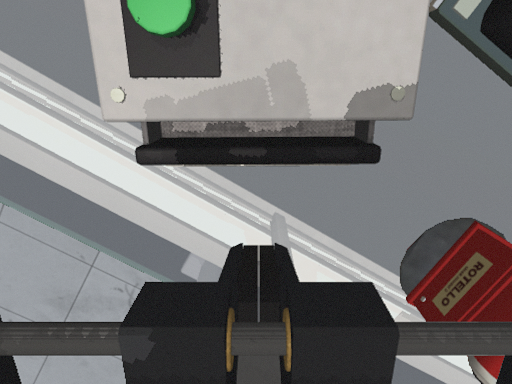

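The drawer front (258,151) is back at the first click at about 16 mm, so the second click had not latched. I'll push again and go deeper, watching for the rise at the buffer.

```bash
python3 -m creep '[[[-1,0,0,-1,0],[-1,0,0,-1,0],[-1,0,0,-1,0],[-1,0,0,-0.5,0],[-1,0,0,0,0],[-1,0.215,0.129,0,0],[-1,0.215,0.129,0,0],[-1,0.215,0.129,0,0],[-1,0.107,0.064,0,0],[-1,0.107,0.064,0,0],[-1,0.107,0.064,0,0],[-1,0,0,0,0]]]'
```

```text
clock: 27.75
position: [0.5235, 0.2385, 0.0988]
tcp_rot: [-3.142, -0.0, 0.541]
ft_force: [-0.5, -0.9, 0.7]
gripper_width: 0.0004
grasp_force: 0.0
```

```bash
python3 -m creep '[[[-1,0.064,0.038,0,0],[-1,0.064,0.038,0,0]]]'; python3 -m creep '[[[-1,0.064,0.038,0,0],[-1,0.064,0.038,0,0]]]';python3 -m creep '[[[-1,0.064,0.038,0,0],[-1,0.064,0.038,0,0]]]';python3 -m creep '[[[-1,0.064,0.038,0,0],[-1,0.064,0.038,0,0]]]'
```

```text
clock: 27.95
position: [0.5258, 0.2398, 0.0987]
tcp_rot: [3.142, 0.0, 0.541]
ft_force: [0.9, -0.5, 0.2]
gripper_width: 0.0005
grasp_force: 0.0
clock: 28.15
position: [0.5275, 0.2409, 0.0985]
tcp_rot: [3.141, 0.003, 0.541]
ft_force: [-4.8, -2.8, 4.0]
gripper_width: 0.0006
grasp_force: 2.8
clock: 28.35
position: [0.5294, 0.242, 0.0983]
tcp_rot: [3.141, 0.004, 0.541]
ft_force: [-4.9, -2.5, 4.1]
gripper_width: 0.0003
grasp_force: 3.3
clock: 28.55
position: [0.5319, 0.2435, 0.0983]
tcp_rot: [3.141, 0.004, 0.541]
ft_force: [-5.3, -3.3, 5.0]
gripper_width: 0.0005
grasp_force: 3.3
```

```bash
python3 -m creep '[[[-1,0.064,0.038,0,0],[-1,0.064,0.038,0,0],[-1,0.05,0.03,0,0]]]'; python3 -m creep '[[[-1,0.05,0.03,0,0],[-1,0.05,0.03,0,0]]]';python3 -m creep '[[[-1,0.05,0.03,0,0],[-1,0.05,0.03,0,0]]]'
```

```text
clock: 28.85
position: [0.5346, 0.2451, 0.0982]
tcp_rot: [3.141, 0.007, 0.541]
ft_force: [-9.4, -4.7, 8.2]
gripper_width: 0.0003
grasp_force: 5.1
clock: 29.05
position: [0.5361, 0.2461, 0.0981]
tcp_rot: [3.141, 0.008, 0.541]
ft_force: [-10.6, -6.0, 10.0]
gripper_width: 0.0007
grasp_force: 5.9
clock: 29.25
position: [0.5378, 0.2471, 0.0981]
tcp_rot: [3.141, 0.009, 0.541]
ft_force: [-11.2, -6.3, 10.3]
gripper_width: 0.0003
grasp_force: 6.6
```

```bash
python3 -m creep '[[[-1,0.05,0.03,0,0]]]'; python3 -m creep '[[[-1,0.05,0.03,0,0]]]';python3 -m creep '[[[-1,0.05,0.03,0,0]]]'
```

```text
clock: 29.35
position: [0.5389, 0.2477, 0.098]
tcp_rot: [3.141, 0.009, 0.541]
ft_force: [-10.0, -5.8, 8.5]
gripper_width: 0.0004
grasp_force: 5.6
clock: 29.45
position: [0.5405, 0.2487, 0.0981]
tcp_rot: [3.141, 0.007, 0.541]
ft_force: [-6.9, -4.0, 4.7]
gripper_width: 0.0006
grasp_force: 4.2
clock: 29.55
position: [0.5418, 0.2495, 0.0981]
tcp_rot: [3.141, 0.006, 0.541]
ft_force: [-6.1, -2.8, 4.4]
gripper_width: 0.0
grasp_force: 3.6
```

```bash
python3 -m creep '[[[-1,0.04,0.025,0,0]]]'; python3 -m creep '[[[-1,0.04,0.025,0,0]]]';python3 -m creep '[[[-1,0.04,0.025,0,0]]]'
```

```text
clock: 29.65
position: [0.543, 0.2502, 0.0981]
tcp_rot: [3.141, 0.005, 0.541]
ft_force: [-5.9, -3.0, 2.9]
gripper_width: 0.0002
grasp_force: 3.1
clock: 29.75
position: [0.5437, 0.2507, 0.0981]
tcp_rot: [3.141, 0.005, 0.541]
ft_force: [-5.9, -3.4, 3.5]
gripper_width: 0.0003
grasp_force: 3.5
clock: 29.85
position: [0.5445, 0.2511, 0.098]
tcp_rot: [3.141, 0.005, 0.541]
ft_force: [-7.1, -3.3, 4.4]
gripper_width: 0.0007
grasp_force: 3.5
```

```bash
python3 -m creep '[[[-1,0.03,0.018,0,0]]]'; python3 -m creep '[[[-1,0.03,0.018,0,0]]]';python3 -m creep '[[[-1,0,0,0,0]]]'
```

```text
clock: 29.95
position: [0.5451, 0.2515, 0.098]
tcp_rot: [3.141, 0.005, 0.541]
ft_force: [-5.9, -3.5, 3.7]
gripper_width: 0.0004
grasp_force: 3.5
clock: 30.05
position: [0.5456, 0.2519, 0.098]
tcp_rot: [3.141, 0.005, 0.541]
ft_force: [-5.5, -3.0, 4.0]
gripper_width: 0.0007
grasp_force: 3.5
clock: 30.15
position: [0.5458, 0.252, 0.0981]
tcp_rot: [3.141, 0.005, 0.541]
ft_force: [-5.4, -3.3, 3.7]
gripper_width: 0.0006
grasp_force: 3.4
```

```bash
python3 -m creep '[[[-1,0.04,0.025,0,0]]]'; python3 -m creep '[[[-1,0.04,0.025,0,0]]]';python3 -m creep '[[[-1,0.03,0.018,0,0]]]';python3 -m creep '[[[-1,0,0,0,0]]]'
```

```text
clock: 30.25
position: [0.5462, 0.2522, 0.098]
tcp_rot: [3.141, 0.006, 0.541]
ft_force: [-8.0, -4.7, 7.0]
gripper_width: 0.0008
grasp_force: 4.8
clock: 30.35
position: [0.5465, 0.2524, 0.098]
tcp_rot: [3.141, 0.008, 0.541]
ft_force: [-10.1, -5.3, 7.6]
gripper_width: 0.0004
grasp_force: 5.8
clock: 30.45
position: [0.5468, 0.2525, 0.098]
tcp_rot: [3.141, 0.009, 0.541]
ft_force: [-10.4, -6.4, 9.7]
gripper_width: 0.0008
grasp_force: 6.4
clock: 30.55
position: [0.5468, 0.2525, 0.098]
tcp_rot: [3.141, 0.009, 0.541]
ft_force: [-10.3, -6.0, 9.7]
gripper_width: 0.0003
grasp_force: 5.9
```

The buffer has been reached: the force is rising steeply at about 12 N, well past the click. Backing off gently.

```bash
python3 -m creep '[[[-1,-0.05,-0.03,0,0],[-1,-0.05,-0.03,0,0],[-1,-0.05,-0.03,0,0],[-1,-0.05,-0.03,0,0],[-1,-0.05,-0.03,0,0],[-1,-0.05,-0.03,0,0],[-1,-0.05,-0.03,0,0],[-1,0,0,0,0]]]'; python3 -m creep '[[[-1,-0.215,-0.129,0,0],[-1,-0.215,-0.129,0,0],[-1,-0.43,-0.258,0,0],[-1,-0.43,-0.258,0,0],[-1,-0.43,-0.258,0.5,0],[-1,0,0,1,0],[-1,0,0,1,0],[-1,0,0,1,0],[-1,0,0,0,0],[-1,0,0,0,0]]]'
python3 - <<'E'
from h import *
s=read_state();p,d=snap('wrist','w8');W=pts('wrist',d,s)
ex=np.array([.8575,.5146]);ey=np.array([-.5146,.8575]);o=np.array([.6448,.3113])
r=(W[...,:2]-o);X=r@ex;Y=r@ey;Z=W[...,2]
k=(abs(Y)<.075)&(X<-.103)&(X>-.3)&(Z>.044)&(Z<.056);print(np.percentile(X[k],[1,50,99]))
t,_=snap('top','t5');cv2.imwrite('pics/c3.png',cv2.hconcat([p[:,:,::-1],cv2.resize(t[140:240,180:255,::-1],(288,384))]))
E
```

```text
clock: 31.35
position: [0.5425, 0.2499, 0.0984]
tcp_rot: [-3.142, 0.001, 0.541]
ft_force: [-2.6, -1.1, -1.6]
gripper_width: 0.0005
grasp_force: 1.4
clock: 32.35
position: [0.5083, 0.2292, 0.1691]
tcp_rot: [3.141, -0.001, 0.541]
ft_force: [1.0, 0.2, -0.3]
gripper_width: 0.0008
grasp_force: 0.0
[-0.11171794 -0.10635691 -0.10311465]
```

View pics/c3.png

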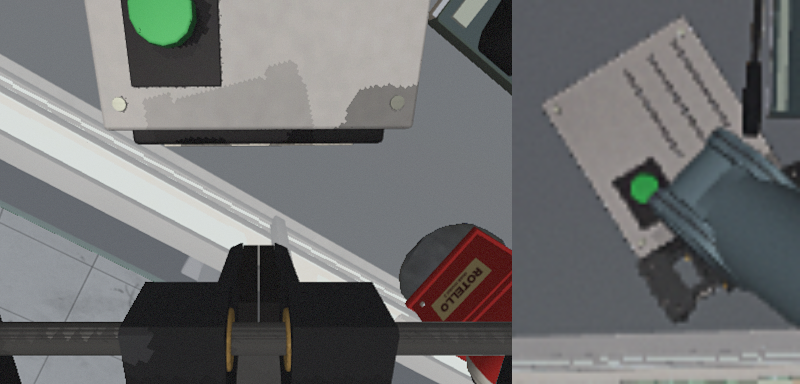

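The drawer is home. Its front is flush by the casing at (258,137), which puts the joint at about −0.001, and it holds with the hand away.

```bash
python3 -m creep '[[[-1,0,0,0.5,0],[-1,0,0,0.5,0],[-1,0,0,0,0],[-1,0,0,0,0]]]'; python3 -c "
from rig import job_done; print(job_done())"
```

```text
clock: 32.85
position: [0.5087, 0.2296, 0.1891]
tcp_rot: [3.141, -0.001, 0.541]
ft_force: [-0.6, 0.3, 0.5]
gripper_width: 0.0006
grasp_force: 0.0
the job is handed in; nothing more can be done
None
```

The ink pad lies flat in the drawer, the drawer is held fully home on its second click with the hand clear (the first push stopped short and it sprang back to the first click, so I pushed again; readings stayed under about 16 N), and I handed the job in at about 33 s.

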